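# Lock a canvas to its work board with a flat screwdriver

## Robot

A 6-joint arm with a two-finger parallel gripper is mounted at the origin on the work surface. World frame = base frame: x ahead of the robot, y to its left, z up, the work surface at z = 0. Lengths are in mm, angles in rad, forces in N, time in s.
With the tool pointing down it reaches from about 325 to 850 mm from the base axis. Payload 4.4 kg.
Tool frame: the origin (TCP) lies on the centre line of the jaws, within the pads' length; the fingertips stand 8 mm ahead of it and the grasp point (between the pads) lies 11 mm behind it; z points along the fingers, y is the line along which they close (so a half turn about z gives the same grasp; the last joint's range is limited). The gripper opens to 94 mm and grips with 3 to 60 N. Pads are 16 mm wide; open, the fingers measure 119 mm over their backs; the gripper's body (75 mm by 177 mm) begins 78 mm behind the grasp point.
Start: joints at [0.996, 0.207, 1.542, -0, 1.393, -0.15], TCP at [236.989, 523.892, 180.047] pointing down, gripper open.
Joint ranges: [-2.73, 2.73], [-0.86, 2.22], [0.23, 2.46], [-1.11, 4.25], [0.08, 2.63], [-2.82, 2.82]. Speed limits (rad/s): [2.79, 2.79, 3.14, 3.14, 3.14, 3.14].

## Interface

Orientations are given as a 3x3 rotation matrix whose columns are the frame's x, y, z axes.
In Python, from bench import ctrl gives the robot as it stands.
- The arm moves only by the tool apply_moves, never from a script. Its arguments are lists of equal length, an entry for each row: "gripper": the gripper command: -1 is shut, 1 is fully open, values between are in proportion; "dp": the shift along the tool's x, y, z as a fraction of full scale, a list of three; "delta_rot": the turn, a rotation vector about the tool's x, y, z as a fraction of full scale, a list of three. In form: {"gripper": [gripper, ...], "dp": [[dx, dy, dz], ...], "delta_rot": [[ax, ay, az], ...]}. A call has exactly 10 rows; each row shifts and turns the commanded pose from where the row before left it, along the tool's axes as they then stand; what a row does not reach is not made up. Full scale, the value 1, is 4 cm for a shift and 0.12 rad for a turn. A row lasts 1/12 s, in which the tool goes at most 41.7 mm and 7.16 degrees, less where a joint would pass 70% of its speed; a pose out of reach is approached as far as the arm can. A call with a number of a shift or a turn outside -1 to 1 is refused whole. A call with a gripper value outside its range is refused whole. The fingers move at their own pace and stop on an object; the grip force is fixed at half the most. Time passes only in rows, so rows that do not move let the fingers close, or fill a call up. It gives the time, the measured TCP pose, the force, the opening and the grip force at its end, in the units of the state.
- ctrl.get_state(): the state, without advancing time (a new reading comes with each control period).
- ctrl.read_camera(name): name is "scene" or "top" or "wrist"; returns a dict with "frame" (420x560x3 uint8, red, green, blue), "K" (3x3 intrinsics, pixels), "rvec" (rotation vector, rad) and "tvec" (3), from world to camera coordinates, as OpenCV has them. Camera axes: x right, y down, z forward; pixel columns grow to the right and rows downward; lengths in mm; the calibration is good to about 2 mm. A picture is of the moment at which its call begins. There is no depth.
- ctrl.hand_in(): hands the job in; it is judged then, once.
The state is a dict: "clock": time; "joint_pos": joint angles; "qvel": joint speeds; "joint_efforts": joint torques, N m; "position": TCP position; "tcp_rot": TCP orientation; "contact_force": force on the tool from outside, world axes, zero at the start; "wrist_torque": the same for the moment, N m; "gripper_width": opening from 0.0 (shut) to 1.0 (fully open); "finger_force": force on a finger pad.
Only numpy, scipy, OpenCV 4.12 (cv2) and the standard library are available. Lean on these libraries where they do the work, as an engineer would, in place of code of your own. Each camera call takes 0.05 s, during which the arm holds its last target. There are 200 camera calls.

## Task

Take the square-handled flat screwdriver out of its wooden stand and seat its blade in the slot of the sprung lock screw at the edge of the canvas board. Press the screw down against its spring and, holding it pressed all the while, firmly but without forcing it, turn it clockwise until it meets its stop, so that its brass tongue lies across the edge of the canvas. Then put the screwdriver back upright and fully down in its stand and let go; leave everything else on the table where it is.

Things in the scene. Friction and masses are not known exactly. Their poses are not given: they have to be found in the camera images.
- driver: the screwdriver, loose, about 120 g, 154 mm long, standing upright, blade down, in the stand. Origin at the middle of the blade's end face; z runs up the driver to the handle, x along the blade's width, y through its thickness. Blade 14 mm wide, 3 mm thick, 20 mm long; round shank 8 mm thick up to 70 mm above the blade's end; a collar 26 mm across at 70 to 74 mm; then a plain wooden handle 24 x 24 mm square, flats across x and y, 74 to 154 mm above the blade's end
- driver_grip (a point): point on the driver's axis in the middle of its handle, 112 mm above the blade's end; axes as driver
- driver_tip (a point): middle of the blade's end face; axes as driver
- stand_hole (a point): centre of the mouth of the hole in the top of the stand, 75 mm above the table. The stand is a fixed wooden block 70 x 70 x 75 mm; the hole goes right through, 20 mm along this point's x by 14 mm along its y, chamfered. The driver hangs in it by its collar, its blade's end 70 mm below the mouth, with its x along the hole's x (either way round)
- lock (a point): point on the lock screw's turning axis at the top of the plate it stands on (24 mm above the table), fixed to the board; axes as board. The steel screw head is 26 mm across with a slot right across its middle, 5 mm wide, 5 mm deep, open-ended. The head's height differs each time: its top is 15 to 22 mm above this point (slot floor 10 to 17 mm), to be found by touch
- screw (a joint): turn of the lock screw in rad: grows clockwise seen from above. At 0 its slot and its brass tongue (16 mm wide, under the head, end 50 mm from the axis) point along lock's +y, at 1.57 (the stop) along its +x, across the canvas edge. Starts at 0.15 to 0.40. Steady turning resistance about 0.05 N m; it stays where it is left
- screw_press (a joint): how far the screw is pressed down from rest, in m: 0 to 0.0012 (bottomed). The spring takes 4 N before it yields, then 5 N per mm (10 N at the bottom). It counts as held pressed from 0.4 mm (6 N); about 10 N is right; more than about 18 N of push while turning, or 0.15 N m of twist at the stop, forces it
- board: fixed plywood work board 270 (x) x 240 (y) x 18 mm with the canvas panel (190 x 220 x 6 mm) on it; origin under its centre, z up. The lock screw stands at x = -93 mm, y = 0, on a 6 mm grey metal plate; the canvas lies on its +x side
- brush_pot: grey plastic pot, 84 mm across, with three brushes, 160 mm high overall; a bystander, origin under its centre
- tape: roll of tape, 90 mm across, 24 mm high, lying on the canvas; a bystander, origin under its centre
- eraser: eraser 55 x 25 x 14 mm; a bystander, origin under its centre
- paint_jar: white paint jar, 50 mm across, 60 mm high; a bystander, origin under its centre
Not all that is in view belongs to the job. There is more than one size of the driver; the job needs the larger. Leave any turquoise look-alike of the part that bears stand_hole alone.

How it is judged:
By the outcome, as a careful person would: the job done as asked, in the order asked, and still so for the second after the job is handed in, with the robot touching nothing.
It also fails if it takes over 72 s, if anything falls off the work surface, if the arm or the gripper's body presses on something with over 40 N, if the wrist force passes 120 N, or if a joint passes its speed limit or range.

## Working session

There is one attempt and no reset: what is moved stays moved. The work goes in short steps, Python scripts to look and compute and a tool call to move; the robot and the scene stay as the last step left them, time stands still between calls to the robot, and variables do not carry over. Pictures are saved under pics/ and viewed, at most 10 in all, crops included, and the job is handed in when it is done.

Besides the shell and the picture viewer there is one more tool, called after "Request:" as name(argument=value, ...) on one line, values as JSON. apply_moves: Moves the arm, as the interface text tells. Its arguments: {"type":"object","properties":{"gripper":{"type":"array","items":{"type":"number"}},"dp":{"type":"array","items":{"type":"array","items":{"type":"number"}}},"delta_rot":{"type":"array","items":{"type":"array","items":{"type":"number"}}}},"required":["gripper","dp","delta_rot"]}

```bash
mkdir -p pics; ls; python3 - <<'E'
from bench import ctrl
import cv2,pickle
s=ctrl.get_state();print(s)
d={}
for n in("scene","top"):
    c=ctrl.read_camera(n);d[n]=c
    cv2.imwrite(f"pics/{n}0.png",cv2.resize(c["frame"][:,:,::-1],(800,600),interpolation=cv2.INTER_CUBIC))
    print(n,c["K"],c["rvec"],c["tvec"])
pickle.dump(d,open("d0.pkl","wb"))
E
```

```text
pics
{'clock': 0.0, 'joint_pos': array([ 9.95479516e-01,  2.07418477e-01,  1.54294326e+00,  1.46223505e-05,
        1.39351973e+00, -1.50516302e-01]), 'qvel': array([-0.00021533,  0.0005768 ,  0.00111359,  0.00048569, -0.00154399,
       -0.00019464]), 'joint_efforts': array([ 1.21355355e-03, -3.70878804e+01, -2.81413901e+01,  6.97203772e-02,
        3.60809988e-02, -1.81240034e-04]), 'position': array([236.51460932, 523.14912054, 178.89684166]), 'tcp_rot': array([[-9.11119675e-01,  4.12139973e-01, -1.25741949e-03],
       [ 4.12141736e-01,  9.11117737e-01, -1.91252650e-03],
       [ 3.57428576e-04, -2.26077558e-03, -9.99997381e-01]]), 'contact_force': array([ 0.51571904, -0.12360846,  0.23650489]), 'wrist_torque': array([0.02738087, 0.00216771, 0.01304812]), 'finger_force': 0.0, 'gripper_width': 1.0005272400392835}
scene [[469.1837684    0.         284.02724473]
 [  0.         469.1837684  207.61595088]
 [  0.           0.           1.        ]] [ 1.12426557  2.22571129 -1.09922703] [ 333.62397022 -163.68082251 1326.14849813]
top [[424.79311099   0.         273.28803289]
 [  0.         424.79311099 207.8900685 ]
 [  0.           0.           1.        ]] [ 2.22265728 -2.15752414  0.12588342] [-57.45635757 529.2783455  895.57452778]
```

View pics/top0.png

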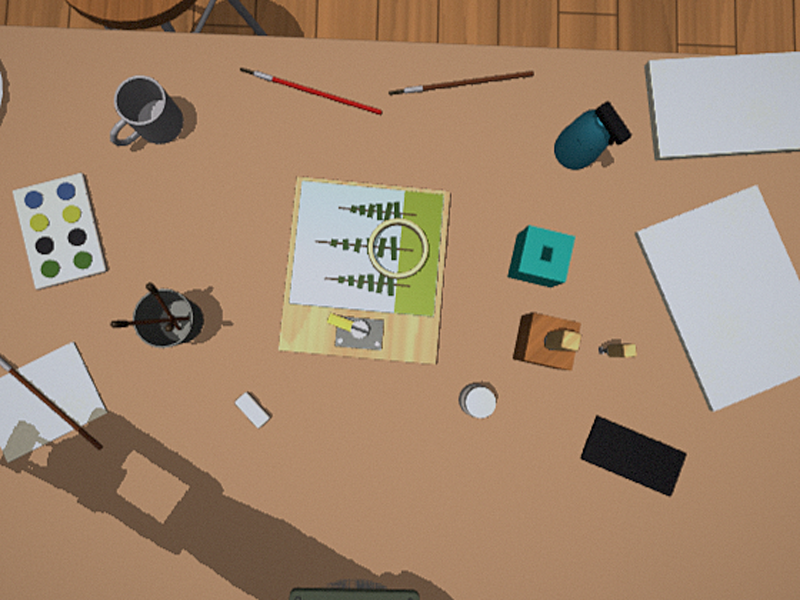

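View pics/scene0.png

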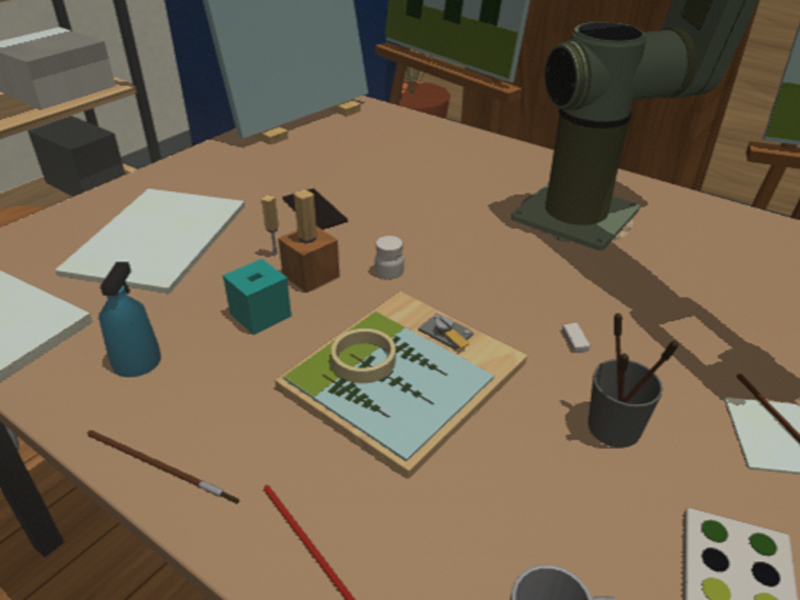

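The top view shows the wooden stand near (547,340) with the driver's handle top at (570,340). The lock head is near (360,328), the tongue to its upper left, and the turquoise decoy at (542,255).

```bash
python3 - <<'E'
import cv2,pickle,numpy as np
d=pickle.load(open("d0.pkl","rb"))
f=d["top"]["frame"][:,:,::-1]
a=f[210:270,355:415]  # x355,y210
b=f[205:265,220:280]
r=lambda a:cv2.resize(a,(400,400),interpolation=cv2.INTER_CUBIC)
g=d["scene"]["frame"][:,:,::-1]
cv2.imwrite("pics/crop1.png",np.hstack([r(a),r(b)]))
E
```

```text
(no output)
```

View pics/crop1.png

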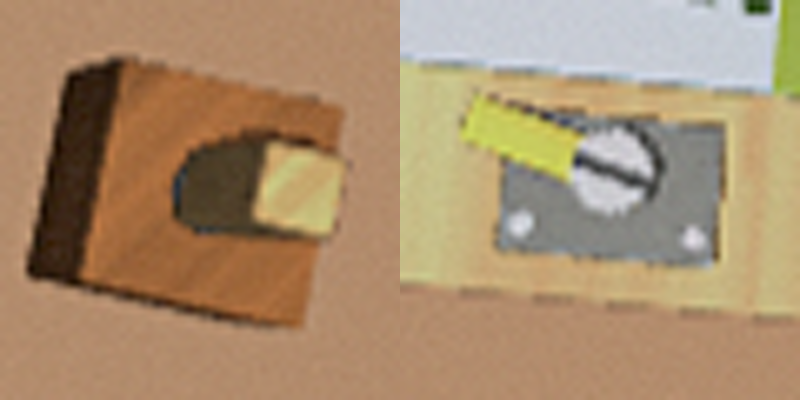

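```bash
cat > h.py <<'E'
import numpy as np,cv2
def back(c,uv,z):
    R=cv2.Rodrigues(c["rvec"])[0];C=-R.T@c["tvec"].ravel()
    uv=np.atleast_2d(np.array(uv,float))
    r=np.c_[uv,np.ones(len(uv))]@np.linalg.inv(c["K"]).T@R
    return C+r*((z-C[2])/r[:,2:])
def proj(c,p): return cv2.projectPoints(np.array(p,float).reshape(-1,3),c["rvec"],c["tvec"],c["K"],None)[0].reshape(-1,2)
E
python3 - <<'E'
from h import *;import pickle
np.set_printoptions(precision=2,suppress=True)
d=pickle.load(open("d0.pkl","rb"));c=d["top"]
px=lambda p,o:(np.array(p)+.5)/6.6667-.5+o
def rect(P):
    print(P.mean(0)); e=np.roll(P,-1,0)-P; print(np.c_[np.linalg.norm(e,axis=1),np.degrees(np.arctan2(e[:,1],e[:,0]))])
L=(355,210);Rr=np.array((220,205))
print("handle");rect(back(c,px([(265,142),(345,152),(335,238),(252,225)],L),159))
print("stand");rect(back(c,px([(122,60),(345,105),(303,327),(80,280)],L),75))
print("board");rect(back(c,(np.array([(298,177),(450,190),(437,363),(279,350)])+.5)*.7-.5,18))
print("plate");rect(back(c,px(np.array([(505,112),(725,122),(716,265),(497,250)])-[400,0],Rr),24))
print("lock",back(c,px([(212,172)],Rr),42.5))
s=back(c,px([(178,160),(255,185)],Rr),42.5);print("slot",np.degrees(np.arctan2(*(s[0]-s[1])[1::-1])))
s=back(c,px([(70,118),(173,160)],Rr),30);print("tongue",s)
E
```

```text
handle
[ 470.39 -272.95  159.  ]
[[ 22.52 -95.39]
 [ 24.05 173.39]
 [ 23.38  82.81]
 [ 23.35  -8.73]]
stand
[ 470.68 -273.67   75.  ]
[[ 70.31 -99.66]
 [ 69.55 169.32]
 [ 69.91  79.8 ]
 [ 68.88 -10.35]]
board
[573.48  -3.46  18.  ]
[[236.01 -92.89]
 [267.97 176.92]
 [239.07  86.93]
 [267.24  -3.73]]
plate
[475.88   4.26  24.  ]
[[ 71.09 -90.89]
 [ 46.17 178.09]
 [ 70.55  87.73]
 [ 44.45  -1.24]]
lock [[480.15   3.62  42.5 ]]
slot 73.71498104149445
tongue [[496.5   49.92  30.  ]
 [484.03  16.51  30.  ]]
```

Request:
apply_moves(gripper=[1,1,1,1,1,1,1,1,1,1], dp=[[0,0,-0.4],[0,0,-0.8],[0,0,-0.6],[-0.56,-0.65,0],[-0.56,-0.65,0],[-0.56,-0.65,0],[-0.56,-0.65,0],[-0.56,-0.65,0],[-0.56,-0.65,0],[-0.56,-0.65,0]], delta_rot=[[0,0,0],[0,0,0],[0,0,0],[0,0,0],[0,0,0],[0,0,0],[0,0,0],[0,0,0],[0,0,0],[0,0,0]])

```text
clock: 0.93
position: [304.6, 291.7, 251.6]
tcp_rot: [[-0.911, 0.412, -0.0], [0.412, 0.911, -0.0], [0.0, -0.001, -1.0]]
contact_force: [1.3, -0.2, -0.2]
gripper_width: 1.004
finger_force: 0.0
```

Request:
apply_moves(gripper=[1,1,1,1,1,1,1,1,1,1], dp=[[-0.56,-0.65,0],[-0.56,-0.65,0],[-0.56,-0.65,0],[-0.56,-0.65,0],[-0.56,-0.65,0],[-0.56,-0.65,0],[-0.56,-0.65,0],[-0.56,-0.65,0],[-0.56,-0.65,0],[-0.56,-0.65,0]], delta_rot=[[0,0,0],[0,0,0],[0,0,0],[0,0,0],[0,0,0],[0,0,0],[0,0,0],[0,0,0],[0,0,0],[0,0,0]])

```text
clock: 1.77
position: [401.6, -37.4, 251.8]
tcp_rot: [[-0.911, 0.413, -0.0], [0.413, 0.911, 0.0], [0.0, 0.0, -1.0]]
contact_force: [0.7, -0.0, -0.5]
gripper_width: 0.999
finger_force: 0.0
```

Request:
apply_moves(gripper=[1,1,1,1,1,1,1,1,1,1], dp=[[0,0,0],[0,0,0],[0,0,0],[0,0,0],[0,0,0],[0,0,0],[0,0,0],[0,0,0],[0,0,0],[0,0,0]], delta_rot=[[0,0,1],[0,0,1],[0,0,1],[0,0,1],[0,0,1],[0,0,1],[0,0,1],[0,0,1],[0,0,1],[0,0,1]])

```text
clock: 2.6
position: [401.4, -35.6, 251.5]
tcp_rot: [[0.06, 0.998, -0.001], [0.998, -0.06, 0.0], [0.0, -0.001, -1.0]]
contact_force: [0.5, -1.0, 0.1]
gripper_width: 0.998
finger_force: 0.0
```

Request:
apply_moves(gripper=[1,1,1,1,1,1,1,1,1,1], dp=[[0,0,0],[-0.7,0.33,0],[-0.7,0.33,0],[-0.7,0.33,0],[-0.7,0.33,0],[-0.7,0.33,0],[-0.7,0.33,0],[-0.7,0.33,0],[-0.7,0.33,0],[0,0,0]], delta_rot=[[0,0,0.8],[0,0,0],[0,0,0],[0,0,0],[0,0,0],[0,0,0],[0,0,0],[0,0,0],[0,0,0],[0,0,0]])

```text
clock: 3.43
position: [473.0, -277.7, 250.7]
tcp_rot: [[0.154, 0.988, -0.001], [0.988, -0.154, -0.001], [-0.001, -0.001, -1.0]]
contact_force: [-1.2, 1.0, 0.2]
gripper_width: 1.004
finger_force: 0.0
```

```bash
python3 - <<'E'
from bench import ctrl
import cv2,pickle
s=ctrl.get_state();print(s["position"],s["joint_pos"])
c=ctrl.read_camera("wrist");pickle.dump(c,open("w1.pkl","wb"))
cv2.imwrite("pics/w1.png",cv2.resize(c["frame"][:,:,::-1],(800,600),interpolation=cv2.INTER_CUBIC))
E
```

```text
[ 472.95208723 -277.67856143  250.67538016] [-0.68757054  0.10364847  1.51390457 -0.00169761  1.52405819 -0.53326996]
```

View pics/w1.png

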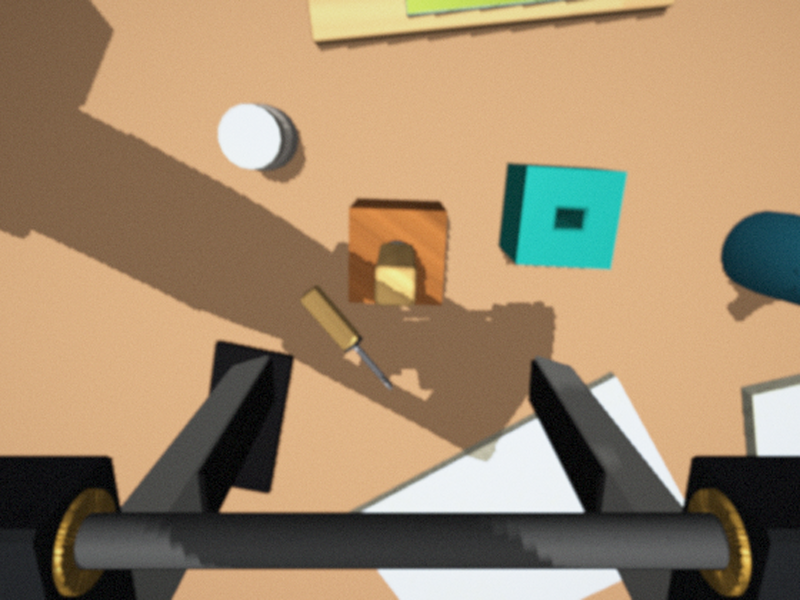

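```bash
python3 - <<'E'
from h import *;import pickle
np.set_printoptions(precision=2,suppress=True)
c=pickle.load(open("w1.pkl","rb"));t=pickle.load(open("d0.pkl","rb"))["top"]
b=lambda p,z,c=c:back(c,(np.array(p)+.5)*.7-.5,z)
print("handle",b([(377,265),(415,265),(415,304),(376,304),(395.5,285)],159))
print("stand",b([(349,206),(447,210),(442,304),(348,303)],75))
print("stand mean",b([(349,206),(447,210),(442,304),(348,303)],75).mean(0))
print("small",b([(390,385)],0),b([(602,348)],0,t),b([(310,292)],100),b([(630,351)],100,t))
E
```

```text
handle [[ 462.77 -258.38  159.  ]
 [ 484.19 -261.71  159.  ]
 [ 480.79 -284.68  159.  ]
 [ 458.33 -281.18  159.  ]
 [ 471.35 -271.64  159.  ]]
stand [[ 443.54 -230.81   75.  ]
 [ 511.87 -244.29   75.  ]
 [ 499.13 -312.88   75.  ]
 [ 429.79 -301.3    75.  ]]
stand mean [ 471.08 -272.32   75.  ]
small [[ 442.94 -407.      0.  ]] [[ 463.59 -374.07    0.  ]] [[ 408.89 -282.5   100.  ]] [[ 459.18 -375.48  100.  ]]
```

```bash
python3 - <<'E'
from h import *;import pickle
np.set_printoptions(precision=1,suppress=True)
c=pickle.load(open("w1.pkl","rb"));d=pickle.load(open("d0.pkl","rb"))
def P(c): return c["K"]@np.c_[cv2.Rodrigues(c["rvec"])[0],c["tvec"].ravel()]
q=lambda p:((np.array(p,float)+.5)*.7-.5).reshape(2,1)
for a,b in[(("top",(602,348)),("scene",(274,252))),(("top",(630,351)),("scene",(269,200)))]:
    X=cv2.triangulatePoints(P(d[a[0]]),P(d[b[0]]),q(a[1]),q(b[1])).ravel();X=X[:3]/X[3];print(X,proj(d["top"],X)/.7,proj(d["scene"],X)/.7,proj(c,X)/.7)
R=cv2.Rodrigues(c["rvec"])[0];print(-R.T@c["tvec"].ravel(),R.T[:,2])
E
```

```text
[ 462.  -369.6    6.6] [[600.5 348.7]] [[272.7 251.5]] [[403.8 347.6]]
[ 457.8 -369.9  109.2] [[628.6 351.7]] [[267.8 199.5]] [[398.8 400.8]]
[ 486.5 -196.1  455.4] [-0.  -0.3 -1. ]
```

```bash
python3 - <<'E'
from bench import ctrl
import cv2,pickle,numpy as np
d={n:ctrl.read_camera(n) for n in("scene","top")};pickle.dump(d,open("d1.pkl","wb"))
a=d["scene"]["frame"][110:230,130:290,::-1];b=d["top"]["frame"][190:310,340:500,::-1]
cv2.imwrite("pics/c2.png",np.hstack([cv2.resize(x,(400,300),interpolation=cv2.INTER_CUBIC) for x in(a,b)]))
E
```

```text
(no output)
```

View pics/c2.png

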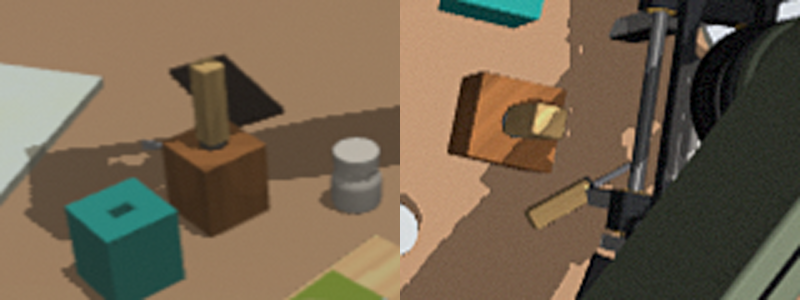

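The small driver was balanced upright at the start and has since toppled on its own beside the stand, clear of the fingers. I'm going down for the grasp.

Request:
apply_moves(gripper=[1,1,1,1,1,1,1,1,1,1], dp=[[0.115,-0.07,0],[0,0,0.3],[0,0,0.5],[0,0,0.6],[0,0,0.6],[0,0,0.5],[0,0,0.5],[0,0,0.4],[0,0,0.2],[0,0,0]], delta_rot=[[0,0,0],[0,0,0],[0,0,0],[0,0,0],[0,0,0],[0,0,0],[0,0,0],[0,0,0],[0,0,0],[0,0,0]])

```text
clock: 4.42
position: [468.8, -265.6, 105.5]
tcp_rot: [[0.148, 0.989, -0.004], [0.989, -0.148, 0.003], [0.003, -0.004, -1.0]]
contact_force: [-0.4, 0.6, -0.5]
gripper_width: 1.001
finger_force: 0.0
```

Request:
apply_moves(gripper=[-1,-1,-1,-1,-1,-1,-1,-1,-1,-1], dp=[[0,0,0],[0,0,0],[0,0,0],[0,0,0],[0,0,0],[0,0,0],[0,0,0],[0,0,0],[0,0,0],[0,0,0]], delta_rot=[[0,0,0],[0,0,0],[0,0,0],[0,0,0],[0,0,0],[0,0,0],[0,0,0],[0,0,0],[0,0,0],[0,0,0]])

```text
clock: 5.25
position: [470.6, -268.1, 108.0]
tcp_rot: [[0.149, 0.989, -0.0], [0.989, -0.149, 0.0], [0.0, -0.0, -1.0]]
contact_force: [-0.0, -0.8, -0.5]
gripper_width: 0.328
finger_force: 0.0
```

Request:
apply_moves(gripper=[0,0,0,0,-1,-1,-1,-1,-1,-1], dp=[[-0.11,0,0.05],[0,0,0],[0,0,0],[0,0,0],[0,0,0],[0,0,0],[0,0,0],[0,0,0],[0,0,0],[0,0,0]], delta_rot=[[0,0,0],[0,0,0],[0,0,0],[0,0,0],[0,0,0],[0,0,0],[0,0,0],[0,0,0],[0,0,0],[0,0,0]])

```text
clock: 6.08
position: [470.0, -272.4, 106.1]
tcp_rot: [[0.149, 0.989, 0.0], [0.989, -0.149, 0.0], [0.0, 0.0, -1.0]]
contact_force: [1.2, 0.2, 0.2]
gripper_width: 0.251
finger_force: 29.7
```

Request:
apply_moves(gripper=[-1,-1,-1,-1,-1,-1,-1,-1,-1,-1], dp=[[0,0,0],[0,0,0],[0,0,0],[0,0,0],[0,0,0],[0,0,0],[0,0,0],[0,0,0],[0,0,0],[0,0,0]], delta_rot=[[0,0,0],[0,0,0],[0,0,0],[0,0,0],[0,0,0],[0,0,0],[0,0,0],[0,0,0],[0,0,0],[0,0,0]])

```text
clock: 6.92
position: [470.0, -272.4, 106.1]
tcp_rot: [[0.149, 0.989, 0.0], [0.989, -0.149, 0.0], [0.0, -0.0, -1.0]]
contact_force: [0.7, 0.3, 0.5]
gripper_width: 0.257
finger_force: 29.7
```

Request:
apply_moves(gripper=[-1,-1,-1,-1,-1,-1,-1,-1,-1,-1], dp=[[0,0,-0.1],[0,0,-0.2],[0,0,-0.3],[0,0,-0.4],[0,0,-0.4],[0,0,-0.4],[0,0,-0.4],[0,0,-0.3],[0,0,-0.15],[0,0,0]], delta_rot=[[0,0,0],[0,0,0],[0,0,0],[0,0,0],[0,0,0],[0,0,0],[0,0,0],[0,0,0],[0,0,0],[0,0,0]])

```text
clock: 7.75
position: [471.0, -273.3, 214.5]
tcp_rot: [[0.149, 0.989, 0.003], [0.989, -0.149, -0.003], [-0.002, 0.004, -1.0]]
contact_force: [1.0, -0.5, -3.1]
gripper_width: 0.26
finger_force: 29.7
```

```bash
python3 - <<'E'
from bench import ctrl
import cv2,pickle,numpy as np
from h import *
s=ctrl.get_state();print(s["position"])
d={n:ctrl.read_camera(n) for n in("scene","wrist")};pickle.dump((s,d),open("d2.pkl","wb"))
p=s["position"]-[0,0,101]
ims=[]
for n,P in(("scene",p+[0,0,20]),("wrist",[471,-272.5,85])):
    u=proj(d[n],P)[0];print(n,u)
    x,y=[int(np.clip(round(v)-35,0,m-70)) for v,m in zip(u,(560,420))];print(x,y)
    ims.append(cv2.resize(np.ascontiguousarray(d[n]["frame"][y:y+70,x:x+70,::-1]),(400,400),interpolation=cv2.INTER_CUBIC))
cv2.imwrite("pics/c3.png",np.hstack(ims))
E
```

```text
[ 471.04088187 -273.28543173  214.5165649 ]
scene [212.34382308 145.03377205]
177 110
wrist [280.19674803 195.16059966]
245 160
```

View pics/c3.png

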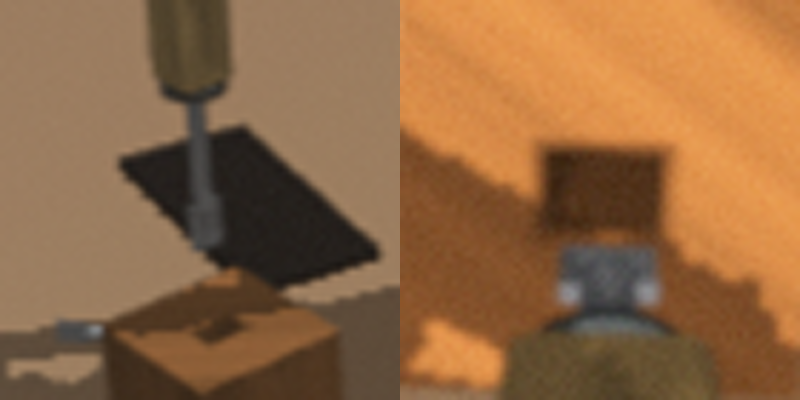

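```bash
python3 - <<'E'
from h import *;import pickle
np.set_printoptions(precision=2,suppress=True)
s,d=pickle.load(open("d2.pkl","rb"));w=d["wrist"];sc=d["scene"]
px=lambda p,o:(np.array(p)+.5)/5.714-.5+o
R=s["tcp_rot"];p=s["position"]
for off in(0,):
    tip=p+R@[0,0,101.1]
    for n,v in(("axis tip",[0,0,101.1]),("near L",[1.5,-7,101.1]),("nearR",[1.5,7,101.1])): print(n,(proj(w,p+R@v)[0]-[245,160]+.5)*5.714-.5,(proj(sc,p+R@v)[0]-[177,110]+.5)*5.714-.5)
print("hole",back(w,px([(202,190)],(245,160)),75))
print("hole px for 471,-272.5",(proj(w,[471,-272.5,75])[0]-[245,160]+.5)*5.714-.5)
print(p,back(w,px([(207.5,247)],(245,160)),tip[2]), p+R@[1.5,0,101.1])
E
```

```text
axis tip [207.22 255.67] [207.24 246.53]
near L [160.06 245.91] [223.28 241.78]
nearR [254.38 245.93] [195.79 254.06]
hole [[ 470.74 -272.67   75.  ]]
hole px for 471,-272.5 [203.42 188.79]
[ 471.04 -273.29  214.52] [[ 471.62 -272.25  113.42]] [ 471.6  -272.08  113.41]
```

Request:
apply_moves(gripper=[-1,-1,-1,-1,-1,-1,-1,-1,-1,-1], dp=[[0.3,-0.035,0],[0.6,-0.07,0],[0.85,-0.1,0],[0.85,-0.1,0],[0.85,-0.1,0],[0.85,-0.1,0],[0.85,-0.1,0],[0.85,-0.1,0],[0.55,-0.06,0],[0.31,-0.035,0]], delta_rot=[[0,0,0],[0,0,0],[0,0,0],[0,0,0],[0,0,0],[0,0,0],[0,0,0],[0,0,0],[0,0,0],[0,0,0]])

```text
clock: 8.68
position: [477.7, 7.5, 210.7]
tcp_rot: [[0.146, 0.989, -0.003], [0.989, -0.146, 0.002], [0.001, -0.003, -1.0]]
contact_force: [0.8, -0.9, -1.6]
gripper_width: 0.254
finger_force: 29.7
```

Request:
apply_moves(gripper=[-1,-1,-1,-1,-1,-1,-1,-1,-1,-1], dp=[[0,0,0],[0,0,0],[0,0,0],[0,0,0],[0,0,0],[0,0,0],[0,0,0],[0,0,0],[0,0,0],[0,0,0]], delta_rot=[[0,0,-1],[0,0,-1],[0,0,-1],[0,0,-1],[0,0,-1],[0,0,-1],[0,0,-1],[0,0,-1],[0,0,-1],[0,0,-1]])

```text
clock: 9.52
position: [478.0, 4.7, 210.6]
tcp_rot: [[-0.871, 0.492, -0.003], [0.492, 0.871, 0.001], [0.003, -0.001, -1.0]]
contact_force: [-0.1, 1.1, -1.3]
gripper_width: 0.253
finger_force: 29.7
```

Request:
apply_moves(gripper=[-1,-1,-1,-1,-1,-1,-1,-1,-1,-1], dp=[[0,0,0],[0,0,0],[0,0,0.2],[0,0,0.4],[0,0,0],[0,0,0],[0,0,0],[0,0,0],[0,0,0],[0,0,0]], delta_rot=[[0,0,-1],[0,0,-0.7],[0,0,0],[0,0,0],[0,0,0],[0,0,0],[0,0,0],[0,0,0],[0,0,0],[0,0,0]])

```text
clock: 10.35
position: [479.8, 3.6, 188.7]
tcp_rot: [[-0.95, 0.312, 0.001], [0.312, 0.95, -0.0], [-0.001, 0.0, -1.0]]
contact_force: [-0.5, 0.5, -0.4]
gripper_width: 0.254
finger_force: 29.7
```

```bash
cat > look.py <<'E'
import sys;from bench import ctrl;import pickle
from h import *
np.set_printoptions(precision=2,suppress=True)
k,h=sys.argv[1],int(sys.argv[2])
s=ctrl.get_state();w=ctrl.read_camera("wrist");pickle.dump((s,w),open(k+".pkl","wb"))
p=s["position"];R=s["tcp_rot"];print(p,np.degrees(np.arctan2(R[1,1],R[0,1])),s["joint_pos"])
u=(proj(w,p+R@[0,0,101.1])[0]+proj(w,[480.3,3,42])[0])/2;o=[int(round(v))-h for v in u];print("o",o,"s",600/2/h)
f=cv2.resize(np.ascontiguousarray(w["frame"][max(o[1],0):o[1]+2*h,o[0]:o[0]+2*h,::-1]),(600,600),interpolation=cv2.INTER_CUBIC)
cv2.imwrite(f"pics/{k}.png",f)
E
python3 look.py w3 40
```

```text
[479.79   3.63 188.68] 71.83353466063 [-0.17 -0.01  1.76 -0.    1.39 -1.43]
o [240, 156] s 7.5
```

View pics/w3.png

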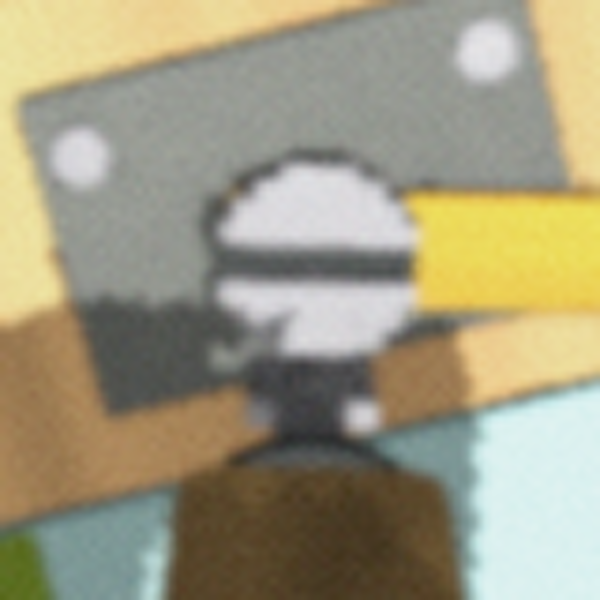

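```bash
python3 - <<'E'
from h import *;import pickle
np.set_printoptions(precision=2,suppress=True)
s,w=pickle.load(open("w3.pkl","rb"));p=s["position"];R=s["tcp_rot"]
px=lambda p:(np.array(p)+.5)/7.5-.5+np.array([240,156])
print("tip px",[(proj(w,p+R@v)[0]-[240,156]+.5)*7.5-.5 for v in([1.5,-7,101.1],[1.5,7,101.1])])
for z in(39,42.5,46):
    q=back(w,px([(316,264),(318,257),(228,264.5),(408,263)]),z)
    e=q[3]-q[2];print(z,q[0],"head c",q[1],"yaw",np.degrees(np.arctan2(e[1],e[0])),"rel tool",R.T@(q[0]-p),R.T@(q[1]-p), "diam",np.linalg.norm(np.diff(back(w,px([(218,257),(418,257)]),z),axis=0)))
E
```

```text
tip px [array([245.38, 336.05]), array([368.76, 336.04])]
39 [481.73   4.19  39.  ] head c [480.92   4.73  39.  ] yaw 72.31543450379853 rel tool [ -1.49   1.11 149.68] [ -0.55   1.37 149.68] diam 26.08171877558602
42.5 [480.94   4.44  42.5 ] head c [480.14   4.97  42.5 ] yaw 72.31543450379853 rel tool [ -0.67   1.11 146.18] [  0.26   1.36 146.18] diam 25.82420075372439
46 [480.16   4.69  46.  ] head c [479.36   5.22  46.  ] yaw 72.31543450379854 rel tool [  0.15   1.1  142.68] [  1.07   1.35 142.68] diam 25.56668273186275
```

```bash
python3 - <<'E'
from h import *;import pickle
np.set_printoptions(precision=1,suppress=True)
s,d=pickle.load(open("d2.pkl","rb"));w=d["wrist"];s3,w3=pickle.load(open("w3.pkl","rb"))
for s,w,o,k in((s,w,[245,160],5.714),(s3,w3,[240,156],7.5)):
    p=s["position"];R=s["tcp_rot"]
    for n,v in(("collar front low",[13,0,31.1]),("hi",[13,0,27.1]),("tip",[1.5,0,101.1]),("handle R low",[12,12,27.1]),("blade shoulder",[4,0,81.1]),("hand top",[12,0,-52.9])):
        print(n,(proj(w,p+R@v)[0]-o+.5)*k-.5)
# red-ness profile down the blade column in w3
f=w3["frame"];print(f[190:222:1,281].tolist())
s4=None
E
```

```text
collar front low [206.5 305.7]
hi [206.5 315.7]
tip [207.2 245.9]
handle R low [312.2 324.2]
blade shoulder [207.1 265.5]
hand top [205.  626.6]
collar front low [306.2 410.7]
hi [306.1 423.5]
tip [307.1 336. ]
handle R low [444.2 434.5]
blade shoulder [306.9 360.9]
hand top [304.3 821.2]
[[91, 97, 96], [94, 95, 96], [99, 97, 100], [146, 146, 148], [195, 194, 195], [210, 211, 213], [217, 217, 219], [218, 217, 220], [214, 215, 217], [214, 214, 219], [216, 215, 217], [214, 212, 215], [199, 197, 200], [142, 139, 145], [84, 80, 82], [67, 69, 68], [73, 72, 73], [76, 76, 77], [71, 74, 73], [64, 63, 67], [66, 62, 67], [62, 61, 62], [59, 61, 62], [52, 52, 56], [48, 53, 50], [58, 63, 64], [80, 82, 84], [85, 83, 79], [96, 85, 69], [84, 68, 41], [89, 72, 46], [83, 68, 38]]
```

Request:
apply_moves(gripper=[-1,-1,-1,-1,-1,-1,-1,-1,-1,-1], dp=[[0,0,0.2],[0,0,0.3],[0,0,0.2],[0,0,0.15],[0,0,0.05],[0,0,0],[0,0,0],[0,0,0],[0,0,0],[0,0,0]], delta_rot=[[0,0,0],[0,0,0],[0,0,0],[0,0,0],[0,0,0],[0,0,0],[0,0,0],[0,0,0],[0,0,0],[0,0,0]])

```text
clock: 11.23
position: [479.8, 3.6, 152.6]
tcp_rot: [[-0.95, 0.312, 0.001], [0.312, 0.95, -0.0], [-0.001, 0.0, -1.0]]
contact_force: [1.0, -0.4, -2.2]
gripper_width: 0.254
finger_force: 29.7
```

```bash
python3 look.py w4 30; python3 - <<'E'
from bench import ctrl
import pickle
pickle.dump({n:ctrl.read_camera(n) for n in("scene","top")},open("d4.pkl","wb"))
E
```

```text
[479.78   3.62 152.58] 71.84672838405477 [-0.17  0.03  1.8   0.    1.31 -1.43]
o [250, 171] s 10.0
```

View pics/w4.png

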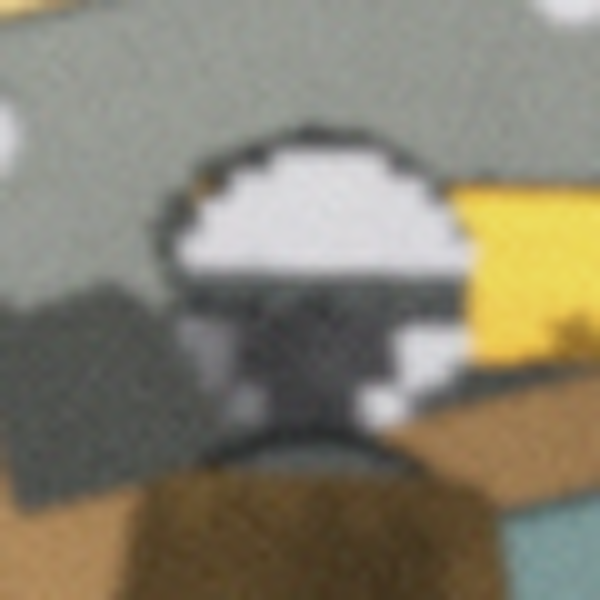

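```bash
python3 - <<'E'
from h import *;import pickle
np.set_printoptions(precision=1,suppress=True)
s,w=pickle.load(open("w4.pkl","rb"));p=s["position"];R=s["tcp_rot"]
g=cv2.cvtColor(w["frame"],cv2.COLOR_RGB2GRAY).astype(float)
print("rows 194..212 (crop y=%s)"%"(r-171)*10+5")
for a,b in((269,273),(276,280),(280,284),(284,288),(291,296)): print(a,g[194:214,a:b].mean(1))
f=lambda P:(proj(w,P)[0]-[250,171]+.5)*10-.5
for v in([1.5,-7,101.1],[1.5,7,101.1],[-1.5,0,101.1]):print("tip",f(p+R@v))
for z in(39,42.5,46):
  print(z,[f(np.r_[480.3,3,z]+R@[dx,0,0]) for dx in(-2.5,0,2.5)])
E
```

```text
rows 194..212 (crop y=(r-171)*10+5)
269 [199.5 209.8 207.8 177.5 127.   92.5  78.   70.2  83.  108.5 115.5 117.5
 112.8 108.  102.2  98.   87.5  85.   84.2  82.2]
276 [216.5 215.5 212.2 188.8 137.2  96.2  88.   79.8  70.8  64.8  63.5  64.2
  64.5  62.   67.2  67.2  71.5  70.8  71.5  61.2]
280 [216.2 215.5 215.8 197.8 145.   98.2  79.5  68.2  66.2  68.5  71.5  70.
  74.   76.2  74.   71.2  66.8  63.2  62.2  53.8]
284 [216.8 215.2 215.5 195.  140.2  98.8  89.8  85.   77.2  75.2  74.5  74.8
  76.2  74.8  81.  104.2 129.5 132.8 124.2 102.5]
291 [207.6 211.  214.4 198.6 156.  107.4  92.2  86.4  95.4 141.6 192.2 211.
 208.  195.2 180.2 149.  113.4 101.2 111.  119.8]
tip [227.4 298.6]
tip [391.9 298.6]
tip [309.7 332.6]
39 [array([304.9, 312.8]), array([304.9, 285.5]), array([304.8, 258.1])]
42.5 [array([304.8, 323.1]), array([304.8, 295.5]), array([304.8, 267.8])]
46 [array([304.7, 333.6]), array([304.7, 305.8]), array([304.7, 277.8])]
```

Request:
apply_moves(gripper=[-1,-1,-1,-1,-1,-1,-1,-1,-1,-1], dp=[[0,0.015,0.04],[0,0,0.04],[0,0,0.04],[0,0,0.03],[0,0,0.02],[0,0,0],[0,0,0],[0,0,0],[0,0,0],[0,0,0]], delta_rot=[[0,0,0],[0,0,0],[0,0,0],[0,0,0],[0,0,0],[0,0,0],[0,0,0],[0,0,0],[0,0,0],[0,0,0]])

```text
clock: 12.22
position: [479.6, 4.2, 145.3]
tcp_rot: [[-0.95, 0.312, 0.0], [0.312, 0.95, -0.0], [-0.0, 0.0, -1.0]]
contact_force: [0.1, -0.0, -0.9]
gripper_width: 0.255
finger_force: 29.7
```

Request:
apply_moves(gripper=[-1,-1,-1,-1,-1,-1,-1,-1,-1,-1], dp=[[0,0,0.02],[0,0,0.02],[0,0,0.01],[0,0,0],[0,0,0],[0,0,0],[0,0,0],[0,0,0],[0,0,0],[0,0,0]], delta_rot=[[0,0,0],[0,0,0],[0,0,0],[0,0,0],[0,0,0],[0,0,0],[0,0,0],[0,0,0],[0,0,0],[0,0,0]])

```text
clock: 13.05
position: [479.5, 4.3, 143.3]
tcp_rot: [[-0.95, 0.312, 0.0], [0.312, 0.95, -0.0], [-0.0, 0.0, -1.0]]
contact_force: [-0.1, 0.1, -1.6]
gripper_width: 0.256
finger_force: 29.7
```

Request:
apply_moves(gripper=[-1,-1,-1,-1,-1,-1,-1,-1,-1,-1], dp=[[0,0,0.02],[0,0,0.02],[0,0,0.01],[0,0,0],[0,0,0],[0,0,0],[0,0,0],[0,0,0],[0,0,0],[0,0,0]], delta_rot=[[0,0,0],[0,0,0],[0,0,0],[0,0,0],[0,0,0],[0,0,0],[0,0,0],[0,0,0],[0,0,0],[0,0,0]])

```text
clock: 13.88
position: [479.5, 4.3, 141.3]
tcp_rot: [[-0.95, 0.312, 0.0], [0.312, 0.95, -0.0], [-0.0, -0.0, -1.0]]
contact_force: [-0.2, 0.5, -1.3]
gripper_width: 0.256
finger_force: 29.7
```

Request:
apply_moves(gripper=[-1,-1,-1,-1,-1,-1,-1,-1,-1,-1], dp=[[0,0,0.02],[0,0,0.02],[0,0,0],[0,0,0],[0,0,0],[0,0,0],[0,0,0],[0,0,0],[0,0,0],[0,0,0]], delta_rot=[[0,0,0],[0,0,0],[0,0,0],[0,0,0],[0,0,0],[0,0,0],[0,0,0],[0,0,0],[0,0,0],[0,0,0]])

```text
clock: 14.72
position: [479.6, 4.3, 139.7]
tcp_rot: [[-0.95, 0.312, 0.0], [0.312, 0.95, -0.0], [-0.0, 0.0, -1.0]]
contact_force: [-0.4, 0.6, -1.6]
gripper_width: 0.252
finger_force: 29.7
```

```bash
python3 - <<'E'
from bench import ctrl
s=ctrl.get_state();print(s["position"],s["contact_force"],s["wrist_torque"])
E
```

```text
[479.55369233   4.25082854 139.65723091] [-0.35358448  0.59794481 -1.63549653] [-0.01809113 -0.08852791 -0.00428347]
```

Request:
apply_moves(gripper=[-1,-1,-1,-1,-1,-1,-1,-1,-1,-1], dp=[[0,0,0.02],[0,0,0.02],[0,0,0],[0,0,0],[0,0,0],[0,0,0],[0,0,0],[0,0,0],[0,0,0],[0,0,0]], delta_rot=[[0,0,0],[0,0,0],[0,0,0],[0,0,0],[0,0,0],[0,0,0],[0,0,0],[0,0,0],[0,0,0],[0,0,0]])

```text
clock: 15.55
position: [479.5, 4.3, 138.0]
tcp_rot: [[-0.95, 0.312, -0.0], [0.312, 0.95, -0.0], [0.0, -0.0, -1.0]]
contact_force: [-0.9, 0.4, -1.1]
gripper_width: 0.256
finger_force: 29.7
```

Request:
apply_moves(gripper=[-1,-1,-1,-1,-1,-1,-1,-1,-1,-1], dp=[[0,0,0.015],[0,0,0.015],[0,0,0],[0,0,0],[0,0,0],[0,0,0],[0,0,0],[0,0,0],[0,0,0],[0,0,0]], delta_rot=[[0,0,0],[0,0,0],[0,0,0],[0,0,0],[0,0,0],[0,0,0],[0,0,0],[0,0,0],[0,0,0],[0,0,0]])

```text
clock: 16.38
position: [479.7, 4.2, 137.0]
tcp_rot: [[-0.95, 0.311, 0.0], [0.311, 0.95, -0.0], [-0.0, 0.0, -1.0]]
contact_force: [0.4, -0.0, 0.6]
gripper_width: 0.252
finger_force: 29.7
```

Request:
apply_moves(gripper=[-1,-1,-1,-1,-1,-1,-1,-1,-1,-1], dp=[[0,0,0.015],[0,0,0],[0,0,0],[0,0,0],[0,0,0],[0,0,0],[0,0,0],[0,0,0],[0,0,0],[0,0,0]], delta_rot=[[0,0,0],[0,0,0],[0,0,0],[0,0,0],[0,0,0],[0,0,0],[0,0,0],[0,0,0],[0,0,0],[0,0,0]])

```text
clock: 17.22
position: [479.8, 4.2, 136.4]
tcp_rot: [[-0.95, 0.312, 0.001], [0.312, 0.95, -0.0], [-0.001, 0.0, -1.0]]
contact_force: [-0.4, 0.5, 4.2]
gripper_width: 0.255
finger_force: 29.7
```

```bash
python3 look.py w5 30
```

```text
[479.76   4.22 136.44] 71.84818385627592 [-0.17  0.04  1.82  0.    1.28 -1.43]
o [250, 174] s 10.0
```

View pics/w5.png

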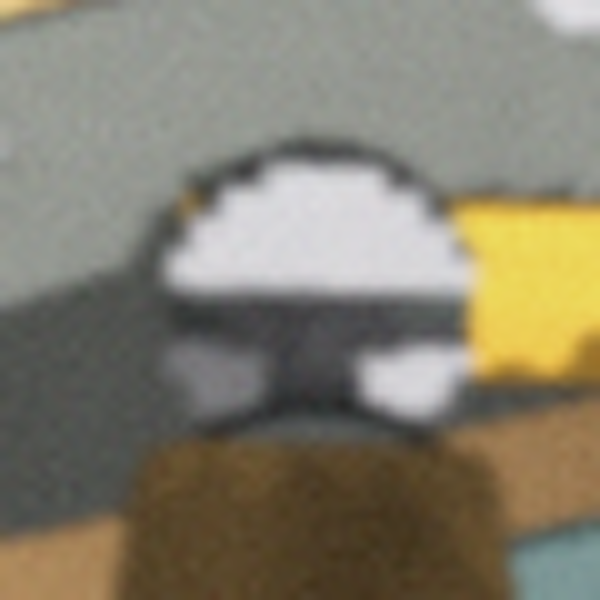

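Blade is in the slot and the screw starts to press. I'll press to about 10 N and centre slightly.

Request:
apply_moves(gripper=[-1,-1,-1,-1,-1,-1,-1,-1,-1,-1], dp=[[-0.012,0.01,0.01],[0,0,0.01],[0,0,0],[0,0,0],[0,0,0],[0,0,0],[0,0,0],[0,0,0],[0,0,0],[0,0,0]], delta_rot=[[0,0,0],[0,0,0],[0,0,0],[0,0,0],[0,0,0],[0,0,0],[0,0,0],[0,0,0],[0,0,0],[0,0,0]])

```text
clock: 18.1
position: [480.3, 4.3, 135.9]
tcp_rot: [[-0.95, 0.311, 0.0], [0.311, 0.95, -0.0], [-0.0, -0.0, -1.0]]
contact_force: [-1.1, 0.2, 6.2]
gripper_width: 0.255
finger_force: 29.7
```

```bash
cat > st.py <<'E'
from bench import ctrl;import numpy as np
np.set_printoptions(precision=3,suppress=True)
s=ctrl.get_state();R=s["tcp_rot"]
print(round(s["clock"],2),s["position"],"yaw",np.degrees(np.arctan2(R[1,1],R[0,1])).round(2),"F",s["contact_force"],"Ftool",R.T@s["contact_force"],"T",s["wrist_torque"],"j",s["joint_pos"])
E
python3 st.py
```

```text
18.1 [480.277   4.301 135.93 ] yaw 71.85 F [-1.098  0.176  6.158] Ftool [ 1.096 -0.177 -6.159] T [-0.039  0.307  0.04 ] j [-0.171  0.046  1.817 -0.     1.278 -1.425]
```

Request:
apply_moves(gripper=[-1,-1,-1,-1,-1,-1,-1,-1,-1,-1], dp=[[0,0,0.012],[0,0,0],[0,0,0],[0,0,0],[0,0,0],[0,0,0],[0,0,0],[0,0,0],[0,0,0],[0,0,0]], delta_rot=[[0,0,0],[0,0,0],[0,0,0],[0,0,0.3],[0,0,0.3],[0,0,0.3],[0,0,0.3],[0,0,0.3],[0,0,0],[0,0,0]])

```text
clock: 18.93
position: [480.1, 4.7, 135.6]
tcp_rot: [[-0.879, 0.477, -0.0], [0.477, 0.879, 0.0], [0.0, 0.0, -1.0]]
contact_force: [-2.1, 0.8, 8.5]
gripper_width: 0.255
finger_force: 29.9
```

```bash
python3 st.py
```

```text
18.93 [480.088   4.712 135.619] yaw 61.54 F [-2.07   0.763  8.531] Ftool [ 2.187 -0.314 -8.531] T [0.197 0.474 0.021] j [-0.171  0.047  1.817  0.     1.278 -1.245]
```

Request:
apply_moves(gripper=[-1,-1,-1,-1,-1,-1,-1,-1,-1,-1], dp=[[0.006,0,0],[0,0,0],[0,0,0],[0,0,0],[0,0,0],[0,0,0],[0,0,0],[0,0,0],[0,0,0],[0,0,0]], delta_rot=[[0,0,0.3],[0,0,0.3],[0,0,0.3],[0,0,0.3],[0,0,0.3],[0,0,0.3],[0,0,0.3],[0,0,0],[0,0,0],[0,0,0]])

```text
clock: 19.77
position: [480.0, 4.9, 135.6]
tcp_rot: [[-0.733, 0.681, 0.0], [0.681, 0.733, 0.001], [0.0, 0.0, -1.0]]
contact_force: [-2.0, 1.0, 7.5]
gripper_width: 0.252
finger_force: 29.9
```

```bash
python3 st.py
```

```text
19.77 [479.99    4.924 135.636] yaw 47.11 F [-2.014  1.027  7.484] Ftool [ 2.177 -0.615 -7.484] T [ 0.229  0.499 -0.009] j [-0.171  0.046  1.817  0.001  1.278 -0.993]
```

```bash
cat > tongue.py <<'E'
from bench import ctrl;from h import *
w=ctrl.read_camera("wrist")
h=cv2.cvtColor(w["frame"],cv2.COLOR_RGB2HSV)
m=((h[...,0]>22)&(h[...,0]<32)&(h[...,1]>165)&(h[...,2]>150)).astype(np.uint8)
n,l,st,ce=cv2.connectedComponentsWithStats(m)
for i in np.argsort(-st[1:,4])[:3]+1:
    ys,xs=np.where(l==i);P=back(w,np.c_[xs,ys],30)[:,:2]
    c=P.mean(0);v=c-[480.4,4];print(st[i],c.round(1),"bearing",np.degrees(np.arctan2(v[1],v[0])).round(1),"r",np.linalg.norm(v).round(1),"maxr",np.linalg.norm(P-[480.4,4],axis=1).max().round(1))
    print("fit",np.degrees(np.arctan2(*cv2.fitLine(P.astype(np.float32),cv2.DIST_L2,0,.01,.01).ravel()[1::-1])).round(1))
E
python3 tongue.py; python3 st.py
```

```text
[297 190  41  17 180] [498.6  26.9] bearing 51.5 r 29.3 maxr 49.7
fit 48.2
[310 188   8   6  11] [491.8  32.4] bearing 68.1 r 30.6 maxr 34.3
fit 80.5
[319 187   4   2   4] [494.7  38.5] bearing 67.5 r 37.3 maxr 38.6
fit 65.2
19.82 [480.014   4.922 135.65 ] yaw 47.11 F [-1.149  1.305  7.344] Ftool [ 1.733  0.178 -7.343] T [0.262 0.44  0.033] j [-0.171  0.046  1.817  0.001  1.278 -0.993]
```

Request:
apply_moves(gripper=[-1,-1,-1,-1,-1,-1,-1,-1,-1,-1], dp=[[0.006,0,0.006],[0,0,0],[0,0,0],[0,0,0],[0,0,0],[0,0,0],[0,0,0],[0,0,0],[0,0,0],[0,0,0]], delta_rot=[[0,0,0.3],[0,0,0.3],[0,0,0.3],[0,0,0.3],[0,0,0.3],[0,0,0.3],[0,0,0.3],[0,0,0.3],[0,0,0],[0,0,0]])

```text
clock: 20.65
position: [480.1, 5.1, 135.6]
tcp_rot: [[-0.509, 0.861, 0.001], [0.861, 0.509, 0.001], [0.0, 0.001, -1.0]]
contact_force: [-0.3, 1.1, 7.8]
gripper_width: 0.255
finger_force: 29.9
```

```bash
python3 st.py; python3 tongue.py
```

```text
20.65 [480.051   5.11  135.592] yaw 30.6 F [-0.298  1.061  7.805] Ftool [ 1.066  0.29  -7.805] T [0.249 0.436 0.077] j [-0.17   0.046  1.818  0.001  1.277 -0.705]
[298 195  40  12 141] [507.2  22. ] bearing 34.0 r 32.3 maxr 49.7
fit 39.5
[309 188   8   3  12] [498.9  28.4] bearing 52.8 r 30.6 maxr 33.7
fit 39.4
[301 190   7   2   8] [493.4  23.7] bearing 56.6 r 23.6 maxr 26.0
fit 39.2
```

Request:
apply_moves(gripper=[-1,-1,-1,-1,-1,-1,-1,-1,-1,-1], dp=[[0,0,0.004],[0,0,0],[0,0,0],[0,0,0],[0,0,0],[0,0,0],[0,0,0],[0,0,0],[0,0,0],[0,0,0]], delta_rot=[[0,0,0.3],[0,0,0.3],[0,0,0.3],[0,0,0.3],[0,0,0.3],[0,0,0.3],[0,0,0.3],[0,0,0.3],[0,0,0],[0,0,0]])

```text
clock: 21.53
position: [480.2, 5.2, 135.6]
tcp_rot: [[-0.244, 0.97, 0.001], [0.97, 0.244, 0.001], [0.0, 0.001, -1.0]]
contact_force: [-0.8, 1.4, 8.4]
gripper_width: 0.255
finger_force: 29.9
```

```bash
python3 st.py; python3 tongue.py
```

```text
21.53 [480.199   5.183 135.584] yaw 14.1 F [-0.761  1.413  8.433] Ftool [ 1.56  -0.385 -8.432] T [ 0.324  0.423 -0.028] j [-0.17   0.046  1.818  0.001  1.277 -0.417]
[297 194  40  12 142] [511.4  14.2] bearing 18.2 r 32.7 maxr 49.1
fit 24.2
[320 187   7   6  17] [513.2  25.2] bearing 32.9 r 39.0 maxr 42.1
fit 55.3
[302 190   8   2  10] [499.5  20. ] bearing 39.9 r 24.9 maxr 27.7
fit 23.8
```

Request:
apply_moves(gripper=[-1,-1,-1,-1,-1,-1,-1,-1,-1,-1], dp=[[0.004,0,0.002],[0,0,0],[0,0,0],[0,0,0],[0,0,0],[0,0,0],[0,0,0],[0,0,0],[0,0,0],[0,0,0]], delta_rot=[[0,0,0.3],[0,0,0.3],[0,0,0.3],[0,0,0.3],[0,0,0.3],[0,0,0.3],[0,0,0.2],[0,0,0],[0,0,0],[0,0,0]])

```text
clock: 22.42
position: [480.3, 5.3, 135.6]
tcp_rot: [[-0.006, 1.0, 0.001], [1.0, 0.006, 0.001], [0.001, 0.001, -1.0]]
contact_force: [-0.7, 0.7, 8.2]
gripper_width: 0.256
finger_force: 29.9
```

```bash
python3 st.py; python3 tongue.py;python3 st.py
```

```text
22.42 [480.316   5.272 135.593] yaw 0.35 F [-0.713  0.717  8.233] Ftool [ 0.726 -0.698 -8.233] T [0.316 0.377 0.108] j [-0.17   0.046  1.818  0.001  1.277 -0.176]
[310 195  28   9 104] [518.1   7.8] bearing 5.7 r 37.9 maxr 49.7
fit 10.2
[297 200  14   7  53] [501.2   4.3] bearing 0.9 r 20.8 maxr 26.3
fit 5.7
[328 185   8   7  17] [524.3  18.7] bearing 18.5 r 46.2 maxr 49.7
fit 33.4
22.47 [480.318   5.308 135.585] yaw 0.35 F [-1.407  0.241  8.585] Ftool [ 0.255 -1.394 -8.587] T [0.306 0.473 0.007] j [-0.17   0.046  1.818  0.001  1.277 -0.176]
```

Request:
apply_moves(gripper=[-1,-1,-1,-1,-1,-1,-1,-1,-1,-1], dp=[[0,0,0],[0,0,0],[0,0,0],[0,0,0],[0,0,0],[0,0,0],[0,0,0],[0,0,0],[0,0,0],[0,0,0]], delta_rot=[[0,0,0.2],[0,0,0.2],[0,0,0.1],[0,0,0],[0,0,0],[0,0,0],[0,0,0],[0,0,0],[0,0,0],[0,0,0]])

```text
clock: 23.3
position: [480.3, 5.3, 135.6]
tcp_rot: [[0.054, 0.999, 0.001], [0.999, -0.054, 0.001], [0.001, 0.001, -1.0]]
contact_force: [-0.7, 0.3, 8.8]
gripper_width: 0.255
finger_force: 29.9
```

```bash
cat > av.py <<'E'
from bench import ctrl;import numpy as np
np.set_printoptions(precision=3,suppress=True)
T=[];F=[];E=[]
for i in range(8):
    s=ctrl.get_state();T.append(s["wrist_torque"]);F.append(s["contact_force"]);E.append(s["joint_efforts"][5]);ctrl.read_camera("wrist")
R=s["tcp_rot"];print("yaw",np.degrees(np.arctan2(R[1,1],R[0,1])).round(2),s["position"],"T",np.mean(T,0),"sd",np.std(T,0)[2],"F",np.mean(F,0),"e6",np.mean(E))
E
python3 av.py; python3 tongue.py
```

```text
yaw -3.08 [480.311   5.33  135.56 ] T [0.279 0.406 0.061] sd 0.02649327925336495 F [-0.947  1.028  8.884] e6 0.04789408601936884
[298 194  39  13 148] [512.8   4.7] bearing 1.3 r 32.4 maxr 49.1
fit 8.5
[324 185  12   6  27] [523.9  15.7] bearing 15.0 r 45.0 maxr 49.1
fit -3.2
[319 188   4   6  10] [515.7  13.3] bearing 14.7 r 36.5 maxr 38.6
fit 58.6
```

Request:
apply_moves(gripper=[-1,-1,-1,-1,-1,-1,-1,-1,-1,-1], dp=[[0,0,0],[0,0,0],[0,0,0],[0,0,0],[0,0,0],[0,0,0],[0,0,0],[0,0,0],[0,0,0],[0,0,0]], delta_rot=[[0,0,0.1],[0,0,0.1],[0,0,0.05],[0,0,0],[0,0,0],[0,0,0],[0,0,0],[0,0,0],[0,0,0],[0,0,0]])

```text
clock: 24.58
position: [480.3, 5.3, 135.6]
tcp_rot: [[0.084, 0.996, 0.001], [0.996, -0.084, 0.001], [0.001, 0.001, -1.0]]
contact_force: [-0.6, 1.2, 6.8]
gripper_width: 0.252
finger_force: 29.9
```

```bash
python3 av.py
```

```text
yaw -4.8 [480.324   5.335 135.57 ] T [0.288 0.411 0.041] sd 0.034179098074760834 F [-1.085  1.309  8.479] e6 0.0488840215257369
```

Request:
apply_moves(gripper=[-1,-1,-1,-1,-1,-1,-1,-1,-1,-1], dp=[[0,0,0],[0,0,0],[0,0,0],[0,0,0],[0,0,0],[0,0,0],[0,0,0],[0,0,0],[0,0,0],[0,0,0]], delta_rot=[[0,0,0.07],[0,0,0.07],[0,0,0.06],[0,0,0],[0,0,0],[0,0,0],[0,0,0],[0,0,0],[0,0,0],[0,0,0]])

```text
clock: 25.82
position: [480.4, 5.3, 135.6]
tcp_rot: [[0.108, 0.994, 0.001], [0.994, -0.108, 0.001], [0.001, 0.001, -1.0]]
contact_force: [-0.3, 0.7, 8.2]
gripper_width: 0.253
finger_force: 29.9
```

```bash
sed -i 's/range(8)/range(4)/' av.py; python3 av.py
```

```text
yaw -6.18 [480.373   5.325 135.595] T [0.304 0.432 0.041] sd 0.013616083176126132 F [-0.921  0.897  8.355] e6 0.04886664653895423
```

Request:
apply_moves(gripper=[-1,-1,-1,-1,-1,-1,-1,-1,-1,-1], dp=[[0,0,0],[0,0,0],[0,0,0],[0,0,0],[0,0,0],[0,0,0],[0,0,0],[0,0,0],[0,0,0],[0,0,0]], delta_rot=[[0,0,0.05],[0,0,0.05],[0,0,0.05],[0,0,0],[0,0,0],[0,0,0],[0,0,0],[0,0,0],[0,0,0],[0,0,0]])

```text
clock: 26.85
position: [480.4, 5.3, 135.6]
tcp_rot: [[0.126, 0.992, 0.001], [0.992, -0.126, 0.001], [0.001, 0.001, -1.0]]
contact_force: [-1.4, 1.2, 9.2]
gripper_width: 0.253
finger_force: 29.9
```

```bash
python3 av.py
```

```text
yaw -7.21 [480.379   5.315 135.584] T [0.311 0.396 0.07 ] sd 0.03355455695722414 F [-1.328  1.006  8.486] e6 0.04906285466859117
```

Request:
apply_moves(gripper=[-1,-1,-1,-1,-1,-1,-1,-1,-1,-1], dp=[[0,0,0],[0,0,0],[0,0,0],[0,0,0],[0,0,0],[0,0,0],[0,0,0],[0,0,0],[0,0,0],[0,0,0]], delta_rot=[[0,0,0.05],[0,0,0.05],[0,0,0.05],[0,0,0],[0,0,0],[0,0,0],[0,0,0],[0,0,0],[0,0,0],[0,0,0]])

```text
clock: 27.88
position: [480.4, 5.3, 135.6]
tcp_rot: [[0.143, 0.99, 0.001], [0.99, -0.143, 0.001], [0.001, 0.001, -1.0]]
contact_force: [-0.6, 1.1, 8.5]
gripper_width: 0.253
finger_force: 29.9
```

```bash
python3 av.py; python3 tongue.py
```

```text
yaw -8.24 [480.378   5.323 135.586] T [0.284 0.39  0.028] sd 0.02569708484730801 F [-1.137  1.384  8.434] e6 0.049049110093619674
[297 193  40  14 154] [512.6   2.1] bearing -3.4 r 32.3 maxr 48.8
fit 3.1
[322 185  14   8  42] [523.5  11.5] bearing 9.8 r 43.8 maxr 49.9
fit 6.0
[298 190  10   8  26] [501.  10.] bearing 16.2 r 21.4 maxr 26.2
fit 20.3
```

Request:
apply_moves(gripper=[-1,-1,-1,-1,-1,-1,-1,-1,-1,-1], dp=[[0,0,0],[0,0,0],[0,0,0],[0,0,0],[0,0,0],[0,0,0],[0,0,0],[0,0,0],[0,0,0],[0,0,0]], delta_rot=[[0,0,-0.02],[0,0,0],[0,0,0],[0,0,0],[0,0,0],[0,0,0],[0,0,0],[0,0,0],[0,0,0],[0,0,0]])

```text
clock: 28.97
position: [480.4, 5.3, 135.6]
tcp_rot: [[0.141, 0.99, 0.001], [0.99, -0.141, 0.001], [0.001, 0.001, -1.0]]
contact_force: [-0.8, 0.8, 8.1]
gripper_width: 0.258
finger_force: 29.9
```

```bash
sed -i 's/range(4)/range(2)/' av.py; python3 av.py
```

```text
yaw -8.11 [480.37    5.332 135.583] T [0.304 0.418 0.011] sd 0.02535068430517909 F [-0.975  0.74   8.4  ] e6 0.04487076716031879
```

Request:
apply_moves(gripper=[-1,-1,-1,-1,-1,-1,-1,-1,-1,-1], dp=[[0,0,0],[0,0,0],[0,0,0],[0,0,0],[0,0,0],[0,0,0],[0,0,0],[0,0,0],[0,0,0],[0,0,0]], delta_rot=[[0,0,0.08],[0,0,0.08],[0,0,0.06],[0,0,0],[0,0,0],[0,0,0],[0,0,0],[0,0,0],[0,0,0],[0,0,0]])

```text
clock: 29.9
position: [480.4, 5.3, 135.6]
tcp_rot: [[0.167, 0.986, 0.001], [0.986, -0.167, 0.001], [0.001, 0.001, -1.0]]
contact_force: [-0.6, 1.2, 9.2]
gripper_width: 0.253
finger_force: 29.9
```

```bash
python3 av.py
```

```text
yaw -9.62 [480.401   5.342 135.597] T [0.259 0.356 0.022] sd 0.011949635895649114 F [-0.337  1.092  9.014] e6 0.0488257227698341
```

Request:
apply_moves(gripper=[-1,-1,-1,-1,-1,-1,-1,-1,-1,-1], dp=[[0,0,0],[0,0,0],[0,0,0],[0,0,0],[0,0,0],[0,0,0],[0,0,0],[0,0,0],[0,0,0],[0,0,0]], delta_rot=[[0,0,0.08],[0,0,0.08],[0,0,0.06],[0,0,0],[0,0,0],[0,0,0],[0,0,0],[0,0,0],[0,0,0],[0,0,0]])

```text
clock: 30.83
position: [480.4, 5.4, 135.6]
tcp_rot: [[0.193, 0.981, 0.001], [0.981, -0.193, 0.001], [0.001, 0.001, -1.0]]
contact_force: [-1.1, 0.9, 9.1]
gripper_width: 0.254
finger_force: 29.9
```

```bash
python3 av.py
```

```text
yaw -11.13 [480.414   5.328 135.585] T [0.336 0.383 0.029] sd 0.019097193057239555 F [-1.03   1.066  8.756] e6 0.04881278669927269
```

Request:
apply_moves(gripper=[-1,-1,-1,-1,-1,-1,-1,-1,-1,-1], dp=[[0,0,0],[0,0,0],[0,0,0],[0,0,0],[0,0,0],[0,0,0],[0,0,0],[0,0,0],[0,0,0],[0,0,0]], delta_rot=[[0,0,0.08],[0,0,0.08],[0,0,0.06],[0,0,0],[0,0,0],[0,0,0],[0,0,0],[0,0,0],[0,0,0],[0,0,0]])

```text
clock: 31.77
position: [480.4, 5.3, 135.6]
tcp_rot: [[0.219, 0.976, 0.002], [0.976, -0.219, 0.001], [0.001, 0.001, -1.0]]
contact_force: [-0.8, 1.5, 8.2]
gripper_width: 0.256
finger_force: 29.9
```

```bash
python3 av.py; python3 tongue.py
```

```text
yaw -12.65 [480.431   5.323 135.584] T [0.317 0.438 0.057] sd 0.011732005456879961 F [-0.952  1.151  8.288] e6 0.04883223620709032
[298 185  40  22 188] [514.4   0.8] bearing -5.4 r 34.2 maxr 49.8
fit 7.5
[301 189  16   8  30] [506.   9.] bearing 11.1 r 26.1 maxr 33.5
fit 2.4
[320 187   5   5  11] [518.6   8.8] bearing 7.1 r 38.5 maxr 39.7
fit -54.7
```

Request:
apply_moves(gripper=[-1,-1,-1,-1,-1,-1,-1,-1,-1,-1], dp=[[0,0,0],[0,0,0],[0,0,0],[0,0,0],[0,0,0],[0,0,0],[0,0,0],[0,0,0],[0,0,0],[0,0,0]], delta_rot=[[0,0,0.08],[0,0,0.08],[0,0,0.04],[0,0,0],[0,0,0],[0,0,0],[0,0,0],[0,0,0],[0,0,0],[0,0,0]])

```text
clock: 32.75
position: [480.4, 5.3, 135.6]
tcp_rot: [[0.242, 0.97, 0.002], [0.97, -0.242, 0.001], [0.001, 0.001, -1.0]]
contact_force: [-1.1, 1.1, 8.7]
gripper_width: 0.253
finger_force: 29.9
```

```bash
python3 av.py; python3 - <<'E'
from bench import ctrl;from h import *;import pickle
w=ctrl.read_camera("wrist");s=ctrl.get_state();pickle.dump((s,w),open("w6.pkl","wb"))
u=proj(w,[490,5,38])[0];o=(u-32).round().astype(int)
a=cv2.resize(np.ascontiguousarray(w["frame"][o[1]:o[1]+64,o[0]:o[0]+64,::-1]),(600,600),interpolation=cv2.INTER_CUBIC)
for ang,z,col in((-3.2,30,(0,0,255)),):
    t=np.radians(ang);P=[np.r_[480.4+r*np.cos(t)-k*np.sin(t),4.5+r*np.sin(t)+k*np.cos(t),z] for r,k in((14,8),(50,8),(50,-8),(14,-8))]
    cv2.polylines(a,[((proj(w,P)-o+.5)*9.375).astype(np.int32)],True,col,1)
print(o);cv2.imwrite("pics/w6.png",a)
E
```

```text
yaw -14.02 [480.437   5.331 135.593] T [0.292 0.371 0.059] sd 0.031055258840208273 F [-0.791  1.138  8.6  ] e6 0.04904348461423069
[259 170]
```

View pics/w6.png

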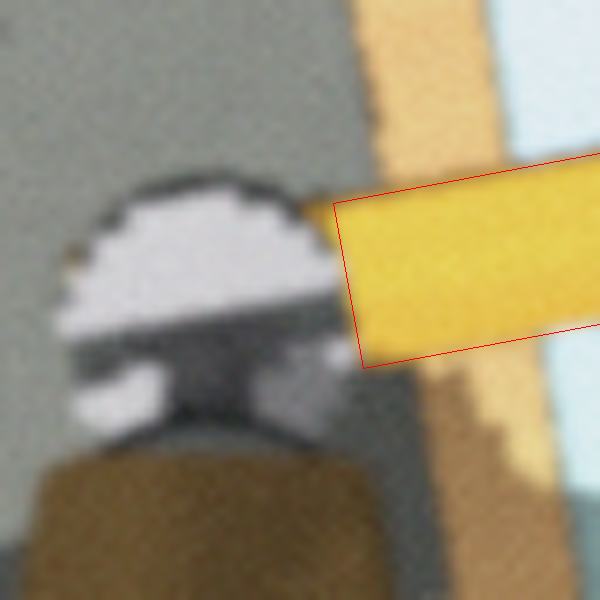

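The tongue nearly fills the outline I drew for the stop position, and the blade leads the slot by about 10°, so the stop is close.

Request:
apply_moves(gripper=[-1,-1,-1,-1,-1,-1,-1,-1,-1,-1], dp=[[0,0,0],[0,0,0],[0,0,0],[0,0,0],[0,0,0],[0,0,0],[0,0,0],[0,0,0],[0,0,0],[0,0,0]], delta_rot=[[0,0,0.06],[0,0,0.06],[0,0,0.04],[0,0,0],[0,0,0],[0,0,0],[0,0,0],[0,0,0],[0,0,0],[0,0,0]])

```text
clock: 33.73
position: [480.5, 5.4, 135.6]
tcp_rot: [[0.261, 0.965, 0.002], [0.965, -0.261, 0.001], [0.001, 0.001, -1.0]]
contact_force: [-1.2, 1.5, 8.0]
gripper_width: 0.256
finger_force: 29.9
```

```bash
python3 av.py
```

```text
yaw -15.12 [480.449   5.354 135.599] T [0.306 0.358 0.071] sd 0.025538226627036177 F [-1.081  1.524  8.806] e6 0.058814267395064235
```

Request:
apply_moves(gripper=[-1,-1,-1,-1,-1,-1,-1,-1,-1,-1], dp=[[0,0,0],[0,0,0],[0,0,0],[0,0,0],[0,0,0],[0,0,0],[0,0,0],[0,0,0],[0,0,0],[0,0,0]], delta_rot=[[0,0,0.06],[0,0,0.06],[0,0,0.04],[0,0,0],[0,0,0],[0,0,0],[0,0,0],[0,0,0],[0,0,0],[0,0,0]])

```text
clock: 34.67
position: [480.5, 5.3, 135.6]
tcp_rot: [[0.279, 0.96, 0.002], [0.96, -0.279, 0.001], [0.001, 0.001, -1.0]]
contact_force: [-0.9, 1.2, 7.7]
gripper_width: 0.256
finger_force: 29.9
```

```bash
python3 av.py
```

```text
yaw -16.22 [480.462   5.367 135.558] T [0.338 0.355 0.138] sd 0.012933827218641863 F [-0.747  1.346  7.643] e6 0.07857652846723795
```

Torque is rising against the stop at 0.08 N·m, so it is seated. I'll relax the twist and lift out.

Request:
apply_moves(gripper=[-1,-1,-1,-1,-1,-1,-1,-1,-1,-1], dp=[[0,0,0],[0,0,0],[0,0,0],[0,0,0],[0,0,-0.1],[0,0,-0.2],[0,0,-0.3],[0,0,-0.5],[0,0,-0.5],[0,0,-0.3]], delta_rot=[[0,0,-0.3],[0,0,-0.3],[0,0,-0.3],[0,0,0],[0,0,0],[0,0,0],[0,0,0],[0,0,0],[0,0,0],[0,0,0]])

```text
clock: 35.6
position: [479.6, 4.8, 211.6]
tcp_rot: [[0.174, 0.985, 0.0], [0.985, -0.174, -0.0], [-0.0, 0.0, -1.0]]
contact_force: [0.6, 0.8, -1.9]
gripper_width: 0.251
finger_force: 29.9
```

```bash
python3 tongue.py; python3 av.py
```

```text
[299 181  29   8  58] [513.8  -2.8] bearing -11.5 r 34.0 maxr 49.2
fit -3.1
[311 175   2   1   2] [514.1   7.9] bearing 6.6 r 34.0 maxr 34.5
fit -9.6
[324 180   2   2   2] [ 5.268e+02 -3.000e-01] bearing -5.3 r 46.6 maxr 47.1
fit 36.3
yaw -10.04 [480.866   4.608 212.304] T [-0.033  0.117  0.03 ] sd 0.007075000831027368 F [ 0.996  0.053 -0.412] e6 -0.00226197258598404
```

Request:
apply_moves(gripper=[-1,-1,-1,-1,-1,-1,-1,-1,-1,-1], dp=[[-0.3,0.034,0],[-0.6,0.067,0],[-0.85,0.095,0],[-0.85,0.095,0],[-0.85,0.095,0],[-0.85,0.095,0],[-0.85,0.095,0],[-0.85,0.095,0],[-0.55,0.06,0],[-0.34,0.04,0]], delta_rot=[[0,0,-0.2],[0,0,0],[0,0,0],[0,0,0],[0,0,0],[0,0,0],[0,0,0],[0,0,0],[0,0,0],[0,0,0]])

```text
clock: 36.58
position: [466.7, -274.0, 208.0]
tcp_rot: [[0.153, 0.988, -0.004], [0.988, -0.153, 0.002], [0.001, -0.004, -1.0]]
contact_force: [-1.0, 0.3, -1.1]
gripper_width: 0.253
finger_force: 29.9
```

Request:
apply_moves(gripper=[-1,-1,-1,-1,-1,-1,-1,-1,-1,-1], dp=[[0,0,0],[0,0,0],[0,0,0],[0,0,0],[0,0,0],[0,0,0],[0,0,0],[0,0,0],[0,0,0],[0,0,0]], delta_rot=[[0,0,0],[0,0,0],[0,0,0],[0,0,0],[0,0,0],[0,0,0],[0,0,0],[0,0,0],[0,0,0],[0,0,0]])

```text
clock: 37.42
position: [468.4, -272.1, 210.6]
tcp_rot: [[0.151, 0.989, 0.0], [0.989, -0.151, -0.0], [-0.0, 0.0, -1.0]]
contact_force: [0.5, 0.3, -1.7]
gripper_width: 0.249
finger_force: 29.9
```

```bash
python3 st.py; python3 - <<'E'
from bench import ctrl;from h import *
np.set_printoptions(precision=1,suppress=True)
w=ctrl.read_camera("wrist");s=ctrl.get_state();p=s["position"];R=s["tcp_rot"]
print("tip px",proj(w,p+R@[1.5,-7,101.1]),proj(w,p+R@[1.5,7,101.1]))
print("hole px",proj(w,[470.7,-272.6,75]))
g=cv2.cvtColor(w["frame"],cv2.COLOR_RGB2HSV)
u=proj(w,p+R@[1.5,0,101.1])[0].astype(int)
print(u);print(g[u[1]-14:u[1]+8,u[0]-16:u[0]+17:2,1])
E
```

```text
37.42 [ 468.432 -272.097  210.582] yaw -8.66 F [ 0.475  0.256 -1.651] Ftool [0.325 0.431 1.651] T [-0.064  0.07  -0.011] j [-0.686  0.113  1.586  0.     1.443 -0.535]
tip px [[271.4 201.5]] [[287.9 201.5]]
hole px [[282.2 193.9]]
[279 201]
[[174 168 170 172 169 173 183 168 171 182 174 173 174 177 182 175 174]
 [171 171 172 168 168 173 178 163 169 191 174 169 170 171 172 180 174]
 [168 170 170 175 174 171 174 160 177 165 170 175 169 172 178 175 172]
 [171 171 170 172 181 173 180 187 181 167 167 168 175 175 190 178 174]
 [172 171 175 168 174 176 179 166 169 183 167 184 179 168 159 171 176]
 [176 167 172 169 170 161 173 168 171 179 166 180 178 175 168 171 174]
 [174 170 174 174 178 178 192 170 184 192 174 172 191 161 171 177 170]
 [176 173 175 172 171 171 168 177 178 165 158 167 179 179 170 170 164]
 [177 174 173 174 175 166 182 174 164 184 167 177 167 190 169 179 178]
 [167 175 171 174 179 173 173 182 170 185 184 179 188 166 170 178 170]
 [174 167 179 183 169 166 176 163 190 178 191 171 173 179 171 178 168]
 [174 170 171 169 174 166 173 159 170 174 184 182 167 177 169 174 171]
 [176 163 170 171 173 188 183 168 179 188 179 160 181 164 176 180 171]
 [177 172 171 171 163 169 196 183 173 178 179 187 168 179 175 174 166]
 [169 173 169 164 179 173 163 179 165 172 165 163 166 175 173 180 167]
 [178 177 169 164 169 150 152 129 129 129 134 140 133 160 168 175 170]
 [176 175 177 178 166 123  74  69  73  55  69  71  66 120 172 173 172]
 [173 175 171 177 167  73  20  17  18   9  26  31  11  91 162 174 168]
 [174 184 184 176 168  80   7   3   3  16  10   3  11  71 162 179 171]
 [178 171 177 178 165  67  10   3  12  15   3  12   6  75 175 176 169]
 [174 176 173 176 171  53  11  20  14   6   3   6  14  75 159 174 178]
 [172 173 182 179 155  41   3   8  18  22   9  10   3  64 174 172 167]]
```

Request:
apply_moves(gripper=[-1,-1,-1,-1,-1,-1,-1,-1,-1,-1], dp=[[0.01,0.05,0],[0,0,0.2],[0,0,0.3],[0,0,0.2],[0,0,0.1],[0,0,0.1],[0,0,0.1],[0,0,0],[0,0,0],[0,0,0]], delta_rot=[[0,0,0],[0,0,0],[0,0,0],[0,0,0],[0,0,0],[0,0,0],[0,0,0],[0,0,0],[0,0,0],[0,0,0]])

```text
clock: 38.3
position: [470.7, -272.3, 170.9]
tcp_rot: [[0.151, 0.989, 0.001], [0.989, -0.151, -0.001], [-0.0, 0.001, -1.0]]
contact_force: [-0.2, 0.2, -1.0]
gripper_width: 0.256
finger_force: 29.9
```

Request:
apply_moves(gripper=[-1,-1,-1,-1,-1,-1,-1,-1,-1,-1], dp=[[0,0,0.1],[0,0,0.15],[0,0,0.2],[0,0,0.2],[0,0,0.2],[0,0,0.2],[0,0,0.2],[0,0,0.1],[0,0,0],[0,0,0]], delta_rot=[[0,0,0],[0,0,0],[0,0,0],[0,0,0],[0,0,0],[0,0,0],[0,0,0],[0,0,0],[0,0,0],[0,0,0]])

```text
clock: 39.13
position: [470.3, -272.0, 116.1]
tcp_rot: [[0.151, 0.989, -0.0], [0.989, -0.151, 0.0], [0.0, -0.001, -1.0]]
contact_force: [-0.9, -0.5, -1.5]
gripper_width: 0.259
finger_force: 29.9
```

Request:
apply_moves(gripper=[-1,-1,-1,-1,-1,-1,-1,-1,-1,-1], dp=[[0,0,0.08],[0,0,0.06],[0,0,0.03],[0,0,0.01],[0,0,0],[0,0,0],[0,0,0],[0,0,0],[0,0,0],[0,0,0]], delta_rot=[[0,0,0],[0,0,0],[0,0,0],[0,0,0],[0,0,0],[0,0,0],[0,0,0],[0,0,0],[0,0,0],[0,0,0]])

```text
clock: 39.97
position: [470.5, -272.1, 109.4]
tcp_rot: [[0.151, 0.989, 0.0], [0.989, -0.151, -0.0], [-0.0, 0.0, -1.0]]
contact_force: [-1.0, -0.3, -1.4]
gripper_width: 0.252
finger_force: 29.9
```

Request:
apply_moves(gripper=[-1,-1,-1,-1,-1,-1,-1,-1,-1,-1], dp=[[0,0,0.03],[0,0,0.02],[0,0,0.02],[0,0,0],[0,0,0],[0,0,0],[0,0,0],[0,0,0],[0,0,0],[0,0,0]], delta_rot=[[0,0,0],[0,0,0],[0,0,0],[0,0,0],[0,0,0],[0,0,0],[0,0,0],[0,0,0],[0,0,0],[0,0,0]])

```text
clock: 40.8
position: [470.4, -272.1, 106.5]
tcp_rot: [[0.151, 0.989, 0.0], [0.989, -0.151, -0.0], [-0.0, 0.0, -1.0]]
contact_force: [0.6, 0.1, -1.7]
gripper_width: 0.256
finger_force: 29.9
```

```bash
python3 av.py
```

```text
yaw -8.66 [ 470.414 -272.081  106.502] T [-0.042  0.103  0.023] sd 0.010639620074829817 F [ 0.103 -0.232 -1.477] e6 0.00045680957555305213
```

Request:
apply_moves(gripper=[-1,-1,-1,-1,-1,-1,-1,-1,-1,-1], dp=[[0,0,0.015],[0,0,0.01],[0,0,0],[0,0,0],[0,0,0],[0,0,0],[0,0,0],[0,0,0],[0,0,0],[0,0,0]], delta_rot=[[0,0,0],[0,0,0],[0,0,0],[0,0,0],[0,0,0],[0,0,0],[0,0,0],[0,0,0],[0,0,0],[0,0,0]])

```text
clock: 41.73
position: [470.6, -272.2, 106.0]
tcp_rot: [[0.151, 0.989, 0.0], [0.989, -0.151, -0.0], [-0.0, 0.0, -1.0]]
contact_force: [-0.4, 1.9, 4.9]
gripper_width: 0.253
finger_force: 29.9
```

```bash
python3 av.py
```

```text
yaw -8.66 [ 470.597 -272.22   106.03 ] T [0.203 0.505 0.024] sd 0.008553930278648474 F [-0.45   1.497  5.306] e6 -0.004294010141165927
```

Request:
apply_moves(gripper=[-0.3,-0.2,-0.1,0,0.2,0.5,0.8,1,1,1], dp=[[0,0,-0.012],[0,0,0],[0,0,0],[0,0,0],[0,0,0],[0,0,0],[0,0,0],[0,0,0],[0,0,0],[0,0,0]], delta_rot=[[0,0,0],[0,0,0],[0,0,0],[0,0,0],[0,0,0],[0,0,0],[0,0,0],[0,0,0],[0,0,0],[0,0,0]])

```text
clock: 42.67
position: [470.4, -272.1, 106.0]
tcp_rot: [[0.151, 0.989, 0.0], [0.989, -0.151, -0.0], [-0.0, 0.0, -1.0]]
contact_force: [-0.2, -0.5, -0.6]
gripper_width: 0.889
finger_force: 0.0
```

Request:
apply_moves(gripper=[1,1,1,1,1,1,1,1,1,1], dp=[[0,0,0],[0,0,0],[0,0,-0.2],[0,0,-0.4],[0,0,-0.6],[0,0,-0.6],[0,0,-0.6],[0,0,-0.6],[0,0,-0.4],[0,0,0]], delta_rot=[[0,0,0],[0,0,0],[0,0,0],[0,0,0],[0,0,0],[0,0,0],[0,0,0],[0,0,0],[0,0,0],[0,0,0]])

```text
clock: 43.5
position: [472.8, -273.9, 247.5]
tcp_rot: [[0.151, 0.989, 0.007], [0.989, -0.15, -0.006], [-0.005, 0.008, -1.0]]
contact_force: [0.1, 0.1, 0.4]
gripper_width: 0.998
finger_force: 0.0
```

```bash
python3 st.py; python3 - <<'E'
from bench import ctrl;from h import *
import pickle
np.set_printoptions(precision=1,suppress=True)
c=ctrl.read_camera("scene");o=pickle.load(open("d1.pkl","rb"))["scene"]
d=np.abs(c["frame"].astype(int)-o["frame"]).max(2)
# handle top, collar predictions & change against the initial picture around the stand
u=proj(c,[470.7,-272.6,159])[0].astype(int);v=proj(c,[470.7,-272.6,79])[0].astype(int);print(u,v)
f=lambda im,r:[int(x) for x in cv2.cvtColor(im,cv2.COLOR_RGB2HSV)[r,u[0]-12:u[0]+13,1]]
for r in(u[1]-4,u[1]+3,u[1]+15,v[1]-5):print(f(o["frame"],r),f(c["frame"],r),sep="\n")
b=(d>40);print("bottle/jar/pot change",[(n,int(b[y0:y1,x0:x1].sum())) for n,(x0,x1,y0,y1) in dict(jar=(255,290,160,200),pot=(405,470,215,315),eraser=(390,415,222,250),tape=(228,280,225,270),teal=(150,210,180,235)).items()])
E
```

```text
43.5 [ 472.758 -273.888  247.47 ] yaw -8.66 F [0.132 0.135 0.364] Ftool [ 0.152  0.113 -0.363] T [-0.072  0.046  0.037] j [-0.684  0.093  1.532  0.     1.507 -0.532]
[211 135] [214 165]
[97, 99, 99, 99, 98, 99, 98, 96, 99, 97, 98, 97, 98, 100, 99, 100, 99, 97, 98, 99, 97, 98, 98, 99, 100]
[97, 96, 99, 97, 100, 99, 98, 98, 97, 97, 98, 98, 99, 98, 98, 100, 98, 98, 99, 98, 101, 99, 99, 98, 98]
[67, 48, 62, 66, 64, 58, 87, 111, 117, 119, 118, 120, 119, 119, 118, 118, 119, 122, 119, 117, 112, 89, 52, 69, 71]
[71, 55, 55, 71, 64, 52, 97, 105, 118, 123, 120, 120, 118, 119, 116, 121, 120, 118, 119, 120, 114, 74, 58, 55, 57]
[97, 97, 96, 99, 96, 99, 99, 101, 108, 114, 123, 118, 121, 114, 120, 117, 121, 118, 116, 118, 117, 113, 81, 58, 55]
[98, 98, 98, 99, 99, 98, 98, 100, 107, 115, 115, 118, 120, 115, 118, 118, 118, 114, 116, 116, 120, 116, 77, 57, 69]
[96, 98, 99, 96, 97, 98, 100, 99, 101, 115, 118, 115, 114, 120, 118, 118, 119, 119, 116, 118, 115, 119, 130, 144, 150]
[97, 97, 99, 98, 97, 98, 98, 98, 100, 115, 112, 118, 115, 115, 118, 114, 114, 117, 118, 120, 117, 121, 133, 151, 150]
bottle/jar/pot change [('jar', 0), ('pot', 0), ('eraser', 0), ('tape', 0), ('teal', 1)]
```

```bash
python3 -c "
from bench import ctrl
print(ctrl.hand_in())"
```

```text
the job is handed in; nothing more can be done
None
```

I turned the lock screw clockwise, pressed at about 10 N, until it met its stop with the twist at about 0.08 N·m, put the driver back fully down in its stand, and handed in at about 43.5 s; the small look-alike driver, upright at the start, toppled early on with the arm well above it, and I left it lying.

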